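Open the soap half of the keepsake box and tip the soaps in

TASK

Slide the wooden cover of the keepsake box along its track by the brass grip bar until its leading edge stands over the brass line on the box (the divider inside), so that the empty compartment is fully open and the other compartment stays fully covered. Then pick up the steel soap tray by its hoop handle, tip its three soaps into the open compartment without handling the soaps themselves, and set the empty tray back down level on the vanity top, leaving the cover at the line and the crystal jar and the funnel standing where they are.

Things in the scene. Friction and masses are not known exactly. Their poses are not given: they have to be found in the camera images.
- box: Medium-brown wooden box fixed to the vanity top, 156 (x) x 280 (y) x 87 mm high, with a sliding cover. Origin: centre of its underside; y along the box, the way the cover opens; z up. Walls 8 mm, floor 6 mm; end walls 72 mm high; long walls 87 mm, with rails whose inward lips leave 132 mm free between them. A divider 14 mm thick, 69 mm high, at y = 0 parts two compartments.
- bay (a point): Centre of the floor of the empty compartment, the one for the soaps, at y = -69.5 mm, z = 6 mm of the box; axes as the box. It is 140 (x) x 125 (y) mm inside, from y = -132 to -7 mm of the box. The other compartment, with amber bottles, is alike, from y = +7 to +132 mm.
- mark (a point): The brass line on the box at the divider: a 5 mm wide line across the top of both rails and down both long sides. This point is at x = 0, y = 0, z = 87 mm of the box; axes as the box.
- cover (a joint): How far the cover has slid towards the box's +y, in m: 0 = shut, its leading (-y) edge flush with the box's -y end; 0.140 = leading edge over the middle of the divider; 0.200 = end stop. It stays where it is left; friction about 2.5 N.
- cover_grip (a point): Point in the brass grip bar on the cover, 103 mm above the vanity top. The bar is 60 (box x) x 14 (box y) x 34 mm high, from 80 to 114 mm above the vanity top; its middle is 30 mm behind the cover's leading edge (towards the box's +y). Axes as the box.
- cover_edge (a point): Middle of the leading (-y) edge of the light wood cover (138 x 280 x 8 mm), at its upper face, 80 mm above the vanity top. Axes as the box.
- tray: Loose polished steel tray, 150 (x) x 110 (y) mm, 0.25 kg, floor 4 mm, walls 30 mm high at the back (-x) and both sides, open at its lip (+x end). Over its middle stands a hoop handle: two posts at the sides (y = +-53 mm) and a wooden cross bar along y. Origin: centre of its underside; z up.
- tray_bar (a point): Middle of the tray's wooden cross bar, at x = 0, y = 0, z = 101 mm of the tray: the bar is 12 (tray x) x 110 (tray y) x 22 mm high, its top 112 mm above the tray's underside. Axes as the tray.
- tray_lip (a point): Middle of the tray's open lip, at x = +75 mm, z = 4 mm of the tray. Axes as the tray.
- soap_a: Cream guest soap, 62 (x) x 42 (y) x 24 (z) mm, about 70 g, smooth, lying loose on the tray. Origin: its centre.
- soap_b: A second soap, the same.
- soap_c: A third soap, the same.
- jar: Bystander: squat crystal jar with steel lid, 80 mm across, 72 mm high; loose. Origin: centre of its underside.
- funnel: Bystander: stainless steel funnel standing mouth down, 90 mm across, 105 mm high; loose. Origin: centre of its underside.

How it is judged:
By the outcome, as a careful person would: the job done as asked, in the order asked, and still so for the second after the job is handed in, with the robot touching nothing.
It also fails if it takes over 64 s, if anything falls off the work surface, if the arm or the gripper's body presses on something with over 40 N, if the wrist force passes 120 N, or if a joint passes its speed limit or range.

ROBOT

A 7-joint arm with a two-finger parallel gripper is mounted at the origin on the work surface. World frame = base frame: x ahead of the robot, y to its left, z up, the work surface at z = 0. Lengths are in m, angles in rad, forces in N, time in s.
With the tool pointing down it reaches from about 0.35 to 0.775 m from the base axis. Payload 3.1 kg.
Tool frame: the origin (TCP) lies between the finger pads; the fingertips stand 14 mm ahead of it and the grasp point (between the pads) lies 5 mm behind it; z points along the fingers, y is the line along which they close (so a half turn about z gives the same grasp; the last joint's range is limited). The gripper opens to 85 mm and grips with 20 to 120 N. Pads are 22 mm wide; open, the fingers measure 114 mm over their backs; the gripper's body (76 mm by 85 mm) begins 54 mm behind the grasp point. The pads swing forward as they close: fully open they stand 13 mm farther back than shut.
Start: joints at [-1.302, 0.311, 0.014, 1.512, -0.004, 1.319, -0.027], TCP at [0.168, 0.524, 0.245] pointing down, gripper open.
Joint ranges: [-2.7, 2.7], [-0.3, 1.91], [-1.27, 1.3], [0.12, 2.57], [-1.44, 4.58], [0.2, 2.03], [-3.05, 3.05]. Speed limits (rad/s): [2.79, 2.79, 3.14, 3.14, 3.14, 3.14, 3.14].

INTERFACE

Orientations are given as a unit quaternion [w, x, y, z].
In Python, from cell import r gives the robot as it stands. The module is installed in compiled form; this text tells all that it offers.
- The arm moves only by the shell command python3 -m inch 'ROWS' [OPENING] [FORCE]. ROWS is JSON, a list of rows, each a list of 2 entries, a list of its own where there are three numbers: the shift along the tool's x, y, z in mm, then the turn about the tool's z in rad. A call has 1 to 5 rows; each row is the pose to reach, as a shift and turn from the pose commanded when the call began, along the tool's axes at that moment; what a row does not reach only later rows make up. A row lasts 1/8 s, in which the tool goes at most 62.5 mm and 10.7 degrees, less where a joint would pass 70% of its speed; a pose out of reach is approached as far as the arm can. A call with a gripper value outside its range is refused whole. OPENING is the finger opening in mm, from 0 to 85.4, set as the call begins (- or left out, the last holds). The fingers move at their own pace and stop on an object; FORCE is the grip in N (left out, the last holds). Time passes only in rows, so rows that repeat a pose let the fingers close. It gives the time, the measured TCP pose, the force, the opening and the grip force at its end, in the units of the state.
- r.read_state(): the state, without advancing time (a new reading comes with each control period).
- r.grab_frame(name): name is "scene" or "top" or "wrist"; returns a dict with "frame" (480x640x3 uint8, red, green, blue), "K" (3x3 intrinsics, pixels), "k1" (the pictures are not rectified: a ray, as slopes to the right and down, at radius r is drawn at 1 + k1 r^2 times it, then the intrinsics apply), "R" (3x3) and "t" (3): a world point X has camera coordinates R X + t; the wrist camera has in their place "hand_eye" (4x4, takes a point from camera to tool coordinates, whose origin is the TCP and whose axes are the flange's). Camera axes: x right, y down, z forward; pixel columns grow to the right and rows downward; lengths in m; the calibration is good to about 2 mm. A picture is of the moment at which its call begins: read the wrist's pose just before it. There is no depth.
- r.close_job(): hands the job in; it is judged then, once.
The state is a dict: "time_s": time; "joints": joint angles; "joint_velocities": joint speeds; "joint_torque": joint torques, N m; "tcp_pos": TCP position; "orientation": TCP orientation; "force": force on the tool from outside, world axes, zero at the start; "ft_torque": the same for the moment, N m; "grip_width": finger opening in m; "grip_force": force on a finger pad.
Only numpy, scipy, OpenCV 4.12 (cv2) and the standard library are available. Lean on these libraries where they do the work, as an engineer would, in place of code of your own. Each camera call takes 0.05 s, during which the arm holds its last target. There are 200 camera calls.

## Working session

There is one attempt and no reset: what is moved stays moved. The work goes in short steps, Python scripts to look and compute and a shell command to move; the robot and the scene stay as the last step left them, time stands still between calls to the robot, and variables do not carry over. Pictures are saved under pics/ and viewed, at most 10 in all, crops included, and the job is handed in when it is done.

```bash
mkdir -p pics; cat > h.py <<'E'
import numpy as np, cv2
from cell import r
from scipy.spatial.transform import Rotation as Ro
def grab(n,fn=None):
    s=r.read_state(); f=r.grab_frame(n); 
    if fn: cv2.imwrite('pics/'+fn,f['frame'][:,:,::-1])
    if n=='wrist':
        w,x,y,z=s['orientation'];M=np.eye(4);M[:3,:3]=Ro.from_quat([x,y,z,w]).as_matrix();M[:3,3]=s['tcp_pos']
        C=np.linalg.inv(M@np.array(f['hand_eye']));f['R'],f['t']=C[:3,:3],C[:3,3]
    f['K'],f['R'],f['t']=map(np.array,(f['K'],f['R'],f['t']))
    return f
def ray(f,uv):
    K=f['K'];D=np.array([f['k1'],0,0,0,0.])
    p=cv2.undistortPoints(np.array(uv,float).reshape(-1,1,2),K,D).reshape(-1,2)
    return -f['R'].T@f['t'], np.c_[p,np.ones(len(p))]@f['R']
def plane(f,uv,z):
    o,d=ray(f,uv); return o+d*((z-o[2])/d[:,2])[:,None]
def proj(f,X):
    return cv2.projectPoints(np.array(X,float).reshape(-1,1,3),cv2.Rodrigues(f['R'])[0],f['t'],f['K'],np.array([f['k1'],0,0,0,0.]))[0].reshape(-1,2)
E
python3 - <<'E'
from h import *
s=r.read_state();print(s)
for n in('top','scene'):
    f=grab(n,n+'0.png');print(n,f['K'].tolist(),f['k1'],f['R'].round(3).tolist(),f['t'])
E
```

```text
{'time_s': 0.0, 'joints': array([-1.3017149 ,  0.31174013,  0.01399071,  1.5130357 , -0.00439613,
        1.31914991, -0.02718979]), 'joint_velocities': array([-4.08977662e-04, -1.91318255e-03,  3.32986411e-05,  1.34055595e-03,
        3.96836309e-04, -1.02155662e-03, -5.01715875e-04]), 'joint_torque': array([-2.02730912e-04, -3.79912698e+01,  1.45710278e-01, -2.30596536e+01,
        1.20017922e-02,  1.36742220e-02, -2.29074338e-06]), 'tcp_pos': array([0.16797403, 0.52301847, 0.24422168]), 'orientation': array([-1.29306307e-04,  1.54721913e-01,  9.87957390e-01, -1.14391821e-03]), 'force': array([ 0.8010788 , -0.53137353, -0.30964518]), 'ft_torque': array([-0.04003162,  0.00470286,  0.0092169 ]), 'grip_force': 0.0, 'grip_width': 0.0853095332698665}
top [[536.9146286871321, 0.0, 314.80724809460554], [0.0, 536.9146286871321, 240.70071451925065], [0.0, 0.0, 1.0]] -0.14741788171678616 [[0.011, -1.0, -0.0], [-0.987, -0.011, -0.158], [0.158, 0.002, -0.987]] [-0.08603115  0.58087159  0.99071269]
scene [[589.9326441121332, 0.0, 329.68141347208496], [0.0, 589.9326441121332, 246.9674719828031], [0.0, 0.0, 1.0]] -0.14039717650309794 [[0.693, 0.721, 0.003], [0.486, -0.463, -0.741], [-0.533, 0.515, -0.671]] [-0.37283576 -0.236158    1.36656335]
```

View pics/top0.png

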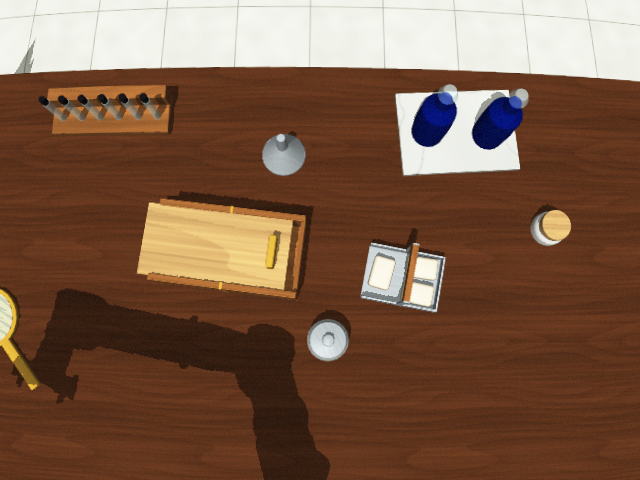

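View pics/scene0.png

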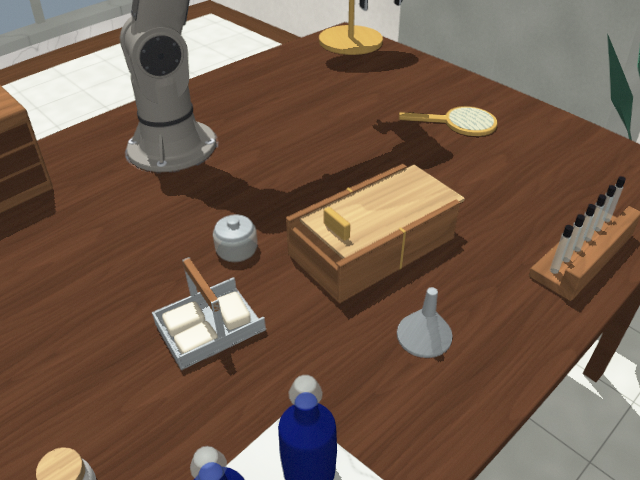

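The top view shows the box at about (225,250), with brass line marks near (232,210) and (220,286) and the grip bar at (271,251). The tray is at (403,277) with its lip facing left, towards the box. The jar is at (328,340) and the funnel at (284,153).

```bash
cat > m.py <<'E'
from h import *
f=grab('top');im=f['frame'];hsv=cv2.cvtColor(im,cv2.COLOR_RGB2HSV)
def comps(m,roi,amin=6):
    x0,y0,x1,y1=roi;k=np.zeros(m.shape,np.uint8);k[y0:y1,x0:x1]=m[y0:y1,x0:x1]
    n,l,s,c=cv2.connectedComponentsWithStats(k)
    return [(s[i],c[i],cv2.minAreaRect(np.argwhere(l==i)[:,::-1].astype(np.float32))) for i in range(1,n) if s[i][4]>=amin]
yel=((hsv[:,:,0]>=18)&(hsv[:,:,0]<=28)&(hsv[:,:,1]>170)&(hsv[:,:,2]>110)).astype(np.uint8)
print('brass')
for s,c,q in comps(yel,(130,190,320,305)):
    for z in(.087,.114):print(s,c.round(1),z,plane(f,c,z)[0].round(4))
    if s[4]>60:print(plane(f,cv2.boxPoints(q),.114).round(4),q)
bar=((hsv[:,:,0]>=5)&(hsv[:,:,0]<=20)&(hsv[:,:,1]>120)&(hsv[:,:,2]>115)).astype(np.uint8)
print('bar')
for s,c,q in comps(bar,(350,225,460,320),40):print(s,c.round(1),q,plane(f,c,.112)[0].round(4),plane(f,cv2.boxPoints(q),.112).round(4))
for nm,uv,z in [('boxend corners',[(305,215),(297,297)],.087),('tray lip corners floor-ish',[(370,243),(361,297)],.03),('back',[(445,255),(437,311)],.03),('jar lid',[(328,340)],.072),('funnel',[(284,155)],.02)]:print(nm,plane(f,uv,z).round(4).tolist())
cv2.imwrite('pics/c1.png',cv2.resize(im[190:320,130:460,::-1],None,fx=2.4,fy=2.4,interpolation=cv2.INTER_CUBIC))
E
python3 m.py
```

```text
brass
[230 206   4   7  22] [231.4 209. ] 0.087 [0.6339 0.078  0.087 ]
[230 206   4   7  22] [231.4 209. ] 0.114 [0.628  0.0736 0.114 ]
[266 235  11  34 247] [270.9 251.2] 0.087 [0.5546 0.0014 0.087 ]
[266 235  11  34 247] [270.9 251.2] 0.114 [ 0.5508 -0.0009  0.114 ]
[[ 0.5214  0.0091  0.114 ]
 [ 0.5818  0.0024  0.114 ]
 [ 0.5802 -0.0108  0.114 ]
 [ 0.5198 -0.004   0.114 ]] ((270.8843994140625, 251.34786987304688), (7.341150760650635, 33.50807571411133), 7.765166282653809)
[219 282   3   8  23] [220.  285.3] 0.087 [0.4901 0.0941 0.087 ]
[219 282   3   8  23] [220.  285.3] 0.114 [0.4881 0.0892 0.114 ]
bar
[404 245  15  56 327] [410.9 272.1] ((410.8840026855469, 272.38800048828125), (6.171548366546631, 56.08059310913086), 10.30484676361084) [ 0.5159 -0.2531  0.112 ] [[ 0.4668 -0.238   0.112 ]
 [ 0.5668 -0.2576  0.112 ]
 [ 0.5648 -0.2687  0.112 ]
 [ 0.4649 -0.2489  0.112 ]]
boxend corners [[0.6237, -0.0607, 0.087], [0.4707, -0.0482, 0.087]]
tray lip corners floor-ish [[0.5811, -0.1878, 0.03], [0.4751, -0.17, 0.03]]
back [[0.5588, -0.3363, 0.03], [0.4489, -0.3182, 0.03]]
jar lid [[0.3932, -0.1059, 0.072]]
funnel [[0.7625, -0.0145, 0.02]]
```

View pics/c1.png

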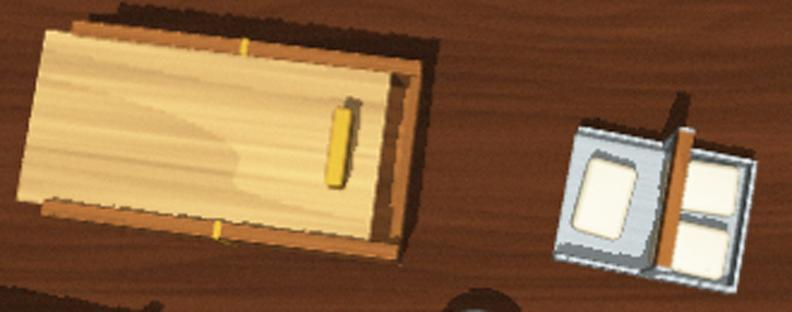

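The crop shows the cover open about 22 mm with the grip bar at crop (340,148), and the tray's lip on its left (+y) side with one soap in front of the bar and two behind. Next I'll work out the tool-axis shifts.

```bash
cat > go.py <<'E'
import sys
from h import *
# box frame from brass line and end corners
mark=np.array([.562,.0861]);a=np.radians(-6.2);ex=np.array([np.cos(a),np.sin(a)]);ey=np.array([-ex[1],ex[0]])
def box(x,y):return mark+x*ex+y*ey
def d(p,z,yaw=None):
    s=r.read_state();w,x,y,q=s['orientation'];R=Ro.from_quat([x,y,q,w]).as_matrix()
    v=R.T@(np.r_[p,z]-s['tcp_pos']);cur=np.degrees(np.arctan2(R[1,1],R[0,1]))
    t=0 if yaw is None else -((yaw-cur+90)%180-90)
    print('t',round(s['time_s'],2),'shift',(v*1000).round(1),'turn',np.radians(t).round(4),'tcp',s['tcp_pos'].round(4),'F',s['force'].round(1),'w',round(s['grip_width']*1000,1),'gf',round(s['grip_force'],1),
     'boxpos',((s['tcp_pos'][:2]-mark)@np.c_[ex,ey]*1000).round(1),'joints',s['joints'].round(2))
if __name__=='__main__':
    A=[float(v) for v in sys.argv[2:]]
    if sys.argv[1]=='b':d(box(A[0]/1e3,A[1]/1e3),A[2]/1e3,83.8 if len(A)<4 else A[3])
    else:d(np.array(A[:2])/1e3,A[2]/1e3,A[3])
E
python3 go.py b -1 -87.7 180
```

```text
t 0.15 shift [-525.4 -381.7   65.2] turn -0.2024 tcp [0.168  0.5232 0.2444] F [-0.8  0.6 -0.5] w 85.5 gf 0.0 boxpos [-438.9  391.9] joints [-1.3   0.31  0.01  1.51 -0.    1.32 -0.03]
```

```bash
python3 -m inch '[[[-263,-190,30],-0.1],[[-263,-190,30],-0.1],[[-263,-190,30],-0.1],[[-263,-190,30],-0.1],[[-263,-190,30],-0.1]]' 50 40
python3 go.py b -1 -87.7 180
```

```text
time_s: 0.78
tcp_pos: [0.3535, 0.2712, 0.2163]
orientation: [0.0, 0.105, 0.994, 0.0]
force: [0.6, 0.7, 0.2]
grip_width: 0.05
grip_force: 0.0
t 0.78 shift [-250.6 -224.8   36.3] turn -0.1023 tcp [0.3535 0.2712 0.2163] F [0.6 0.7 0.2] w 50.0 gf 0.0 boxpos [-227.3  161.5] joints [-0.88  0.12  0.21  1.83 -0.03  1.2   0.69]
```

```bash
python3 -m inch '[[[-125,-112,18],-0.05],[[-125,-112,18],-0.05],[[-250,-225,36],-0.102],[[-250,-225,36],-0.102],[[-250,-225,36],-0.102]]' >/dev/null
python3 go.py b -1 -87.7 102
python3 - <<'E'
from h import *
grab('wrist','w1.png')
E
```

```text
t 1.4 shift [-17.9 -19.4  80.9] turn 0.0002 tcp [0.5358 0.0202 0.1829] F [0.9 0.6 0.5] w 50.1 gf 0.0 boxpos [-18.9 -68.4] joints [-0.4   0.34  0.43  1.66 -0.15  1.17  1.53]
```

```bash
python3 go.py b -1 -87.7 102
```

```text
t 1.45 shift [-12.5  -7.2  80.4] turn -0.0125 tcp [0.5396 0.0085 0.1823] F [ 5.9 -7.6  0.6] w 50.2 gf 0.0 boxpos [-13.9 -79.5] joints [-0.39  0.35  0.44  1.66 -0.15  1.17  1.53]
```

```bash
python3 -m inch '[[[-13,-7,20],0],[[-13,-7,20],0],[[-13,-7,20],0]]' >/dev/null; python3 go.py b -1 -87.7 102
python3 - <<'E'
from h import *
f=grab('wrist','w1.png')
im=f['frame'];hsv=cv2.cvtColor(im,cv2.COLOR_RGB2HSV)
yel=((hsv[:,:,0]>=18)&(hsv[:,:,0]<=28)&(hsv[:,:,1]>170)&(hsv[:,:,2]>110)).astype(np.uint8)
n,l,s,c=cv2.connectedComponentsWithStats(yel)
for i in range(1,n):
    if s[i][4]>30:print(s[i],c[i].round(),plane(f,c[i],.114)[0].round(4),plane(f,c[i],.087)[0].round(4))
E
```

```text
t 1.82 shift [ -6.5 -14.6  61.4] turn 0.0007 tcp [0.5467 0.0142 0.1635] F [ 0.3 -0.4  0.8] w 50.2 gf 0.0 boxpos [ -7.5 -73.2] joints [-0.38  0.38  0.43  1.66 -0.17  1.14  1.56]
```

View pics/w1.png

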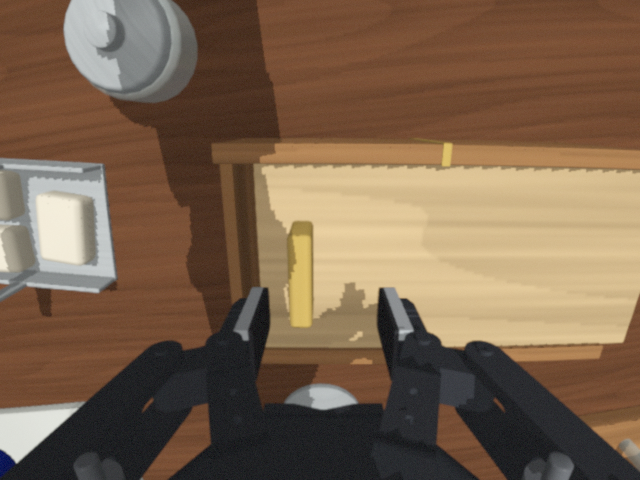

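The wrist view shows the grip bar at (301,275), left of the finger gap centre at about (322,300), so it needs roughly 15 mm along y. That agrees with the computed correction.

```bash
python3 -m inch '[[[-6.5,-14.6,10],0],[[-6.5,-14.6,40],0],[[-6.5,-14.6,61],0],[[-6.5,-14.6,61],0]]' 50 >/dev/null; python3 go.py b -1 -87.7 102
python3 -m inch '[[[0,0,0],0],[[0,0,0],0],[[0,0,0],0],[[0,0,0],0]]' 8 40; python3 go.py b -1 -87.7 102
```

```text
t 2.38 shift [-0.9  2.  -1.4] turn -0.0011 tcp [ 0.5504 -0.0028  0.1006] F [ 0.6 -0.1  0.8] w 50.1 gf 0.0 boxpos [ -2.  -89.7] joints [-0.33  0.46  0.42  1.72 -0.21  1.01  1.62]
time_s: 2.88
tcp_pos: [0.5532, -0.0019, 0.1037]
orientation: [0.001, 0.054, 0.999, 0.0]
force: [-0.4, 0.5, 6.4]
grip_width: 0.0136
grip_force: 40.7
t 2.88 shift [1.7 0.7 1.7] turn -0.0005 tcp [ 0.5532 -0.0019  0.1037] F [-0.4  0.5  6.4] w 13.6 gf 40.7 boxpos [  0.7 -88.4] joints [-0.34  0.46  0.42  1.72 -0.21  1.01  1.62]
```

```bash
python3 -m inch '[[[0,20,-2],0],[[0,45,-2],0],[[0,75,-2],0],[[0,100,-2],0],[[0,115,-2],0]]'; python3 -m inch '[[[0,3,0],0],[[0,3,0],0],[[0,3,0],0]]';python3 go.py b 0 30 102
python3 m.py
```

```text
time_s: 3.5
tcp_pos: [0.5658, 0.1116, 0.1038]
orientation: [0.001, 0.054, 0.999, -0.001]
force: [5.1, -3.1, -5.2]
grip_width: 0.0133
grip_force: 40.0
time_s: 3.88
tcp_pos: [0.5662, 0.115, 0.1038]
orientation: [0.001, 0.055, 0.999, -0.0]
force: [5.4, -1.0, -6.4]
grip_width: 0.0135
grip_force: 39.9
t 3.88 shift [1.1 0.8 1.8] turn -0.001 tcp [0.5662 0.115  0.1038] F [ 5.4 -1.  -6.4] w 13.5 gf 39.9 boxpos [ 1.  29.2] joints [-0.51  0.5   0.39  1.64 -0.21  1.04  1.4 ]
brass
[230 206   4   7  19] [231.3 209.2] 0.087 [0.6336 0.0782 0.087 ]
[230 206   4   7  19] [231.3 209.2] 0.114 [0.6276 0.0738 0.114 ]
[202 251   9  10  57] [206.4 255.8] 0.087 [0.5447 0.1215 0.087 ]
[202 251   9  10  57] [206.4 255.8] 0.114 [0.5412 0.1159 0.114 ]
[219 282   4   8  24] [220.  285.2] 0.087 [0.4904 0.0939 0.087 ]
[219 282   4   8  24] [220.  285.2] 0.114 [0.4884 0.0891 0.114 ]
bar
[404 245  15  56 331] [410.8 272.2] ((410.9832763671875, 272.4971008300781), (6.252574443817139, 56.23918914794922), 9.7824068069458) [ 0.5157 -0.253   0.112 ] [[ 0.4664 -0.2385  0.112 ]
 [ 0.5667 -0.2572  0.112 ]
 [ 0.5649 -0.2685  0.112 ]
 [ 0.4645 -0.2496  0.112 ]]
boxend corners [[0.6237, -0.0607, 0.087], [0.4707, -0.0482, 0.087]]
tray lip corners floor-ish [[0.5811, -0.1878, 0.03], [0.4751, -0.17, 0.03]]
back [[0.5588, -0.3363, 0.03], [0.4489, -0.3182, 0.03]]
jar lid [[0.3932, -0.1059, 0.072]]
funnel [[0.7625, -0.0145, 0.02]]
```

```bash
python3 -m inch '[[[0,0,0],0],[[0,0,0],0],[[0,0,0],0]]' 45 >/dev/null; python3 -m inch '[[[0,0,-40],0],[[0,0,-90],0],[[0,0,-130],0],[[0,-100,-130],0],[[0,-100,-130],0]]'
python3 m.py | head -8;python3 go.py 516 -253 230 80.4
```

```text
time_s: 4.92
tcp_pos: [0.5538, 0.0124, 0.2355]
orientation: [0.001, 0.055, 0.998, -0.001]
force: [0.5, 0.3, -0.6]
grip_width: 0.045
grip_force: 0.0
brass
bar
[404 245  15  56 328] [410.8 272.3] ((410.9167785644531, 272.4857482910156), (6.082696914672852, 56.236785888671875), 9.727578163146973) [ 0.5157 -0.253   0.112 ] [[ 0.4664 -0.2386  0.112 ]
 [ 0.5667 -0.2572  0.112 ]
 [ 0.565  -0.2682  0.112 ]
 [ 0.4646 -0.2494  0.112 ]]
boxend corners [[0.6237, -0.0607, 0.087], [0.4707, -0.0482, 0.087]]
tray lip corners floor-ish [[0.5811, -0.1878, 0.03], [0.4751, -0.17, 0.03]]Traceback (most recent call last):
  File "go.py", line 15, in <module>
    else:d(np.array(A[:2])/1e3,A[2]/1e3,A[3])
                                        ~^^^
IndexError: list index out of range
```

View pics/c1.png

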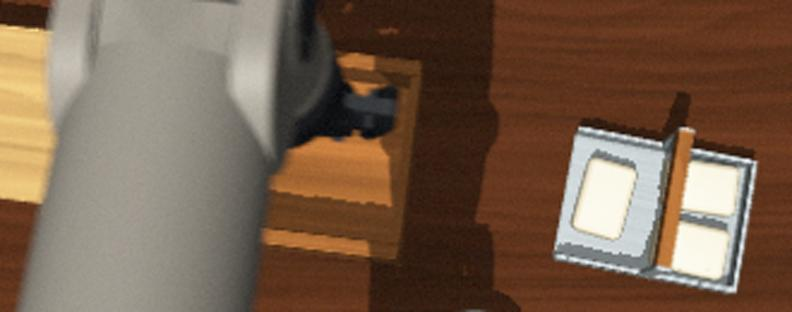

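The arm hides the cover here. I'll go to the tray and check the cover from there.

```bash
python3 -m inch '[[[0,-60,0],0.03],[[10,-120,0],0.059],[[10,-180,0],0.059],[[10,-240,0],0.059],[[10,-268,0],0.059]]' 45 >/dev/null
python3 -m inch '[[[0,0,0],0],[[0,0,0],0]]'>/dev/null
python3 m.py | head -12;python3 go.py w 516 -253 100 80.4
python3 - <<'E'
from h import *
f=grab('top');cv2.imwrite('pics/c2.png',cv2.resize(f['frame'][190:310,130:330,::-1],None,fx=3,fy=3))
E
```

```text
brass
[230 206   4   7  22] [231.4 209. ] 0.087 [0.6339 0.078  0.087 ]
[230 206   4   7  22] [231.4 209. ] 0.114 [0.628  0.0736 0.114 ]
[202 227  12  34 237] [207.7 243.5] 0.087 [0.5678 0.12   0.087 ]
[202 227  12  34 237] [207.7 243.5] 0.114 [0.5637 0.1144 0.114 ]
[[0.5342 0.1242 0.114 ]
 [0.5947 0.1203 0.114 ]
 [0.5932 0.1051 0.114 ]
 [0.5328 0.1091 0.114 ]] ((207.60594177246094, 243.5113525390625), (8.274073600769043, 33.131805419921875), 6.115502834320068)
[219 282   4   8  24] [220.  285.2] 0.087 [0.4904 0.0939 0.087 ]
[219 282   4   8  24] [220.  285.2] 0.114 [0.4884 0.0891 0.114 ]
bar
t 5.9 shift [ -1.2  -5.9 134.1] turn 0.003 tcp [ 0.5158 -0.2472  0.2341] F [0.9 1.2 0.3] w 44.9 gf 0.0 boxpos [  -9.9 -336.3] joints [ 0.01  0.4   0.57  1.48 -0.22  1.33  2.01]
```

View pics/c2.png

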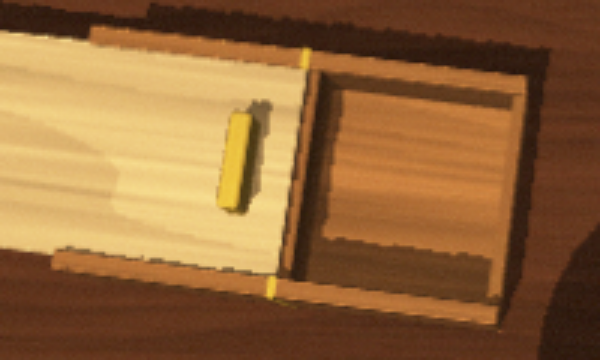

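The cover edge runs from crop (308,68) to (278,275), close to the brass line marks at (306,58) and (271,287). I'll compute the offset and grip the tray bar.

```bash
python3 - <<'E'
from go import *
f=grab('top')
for uv in[(232.7,212.7),(222.7,281.7)]:print(((plane(f,uv,.08)[0,:2]-mark)@np.c_[ex,ey]*1000).round(1))
E
python3 -m inch '[[[-1.2,-5.9,0],0],[[-1.2,-5.9,50],0],[[-1.2,-5.9,100],0],[[-1.2,-5.9,134],0],[[-1.2,-5.9,134],0]]' >/dev/null
python3 go.py w 516 -253 100 80.4
python3 -m inch '[[[0,0,0],0],[[0,0,0],0],[[0,0,0],0],[[0,0,0],0]]' 5 40; python3 go.py w 516 -253 100 80.4
```

```text
[66.9 -2.6]
[-64.6  -2.7]
t 6.62 shift [-2.7  1.5 -2.5] turn 0.0002 tcp [ 0.5131 -0.254   0.0975] F [-0.4  0.5  0.4] w 44.9 gf 0.0 boxpos [ -11.9 -343.4] joints [ 0.05  0.52  0.53  1.66 -0.3   1.05  2.08]
time_s: 7.12
tcp_pos: [0.5169, -0.2561, 0.1026]
orientation: [0.002, 0.084, 0.997, -0.0]
force: [-0.1, 0.7, 4.6]
grip_width: 0.0114
grip_force: 40.6
t 7.12 shift [1.4 2.9 2.6] turn 0.0003 tcp [ 0.5169 -0.2561  0.1026] F [-0.1  0.7  4.6] w 11.4 gf 40.6 boxpos [  -7.9 -345.1] joints [ 0.05  0.52  0.53  1.65 -0.3   1.05  2.08]
```

```bash
python3 -m inch '[[[0,0,0],0],[[0,0,7],0],[[0,0,7],0],[[0,0,7],0]]' 22 >/dev/null; python3 go.py w 516 -253 96 80.4
python3 -m inch '[[[0,0,0],0],[[0,0,0],0],[[0,0,0],0]]' 5 40; python3 go.py w 516 -253 96 80.4
python3 - <<'E'
from h import *
f=grab('scene');cv2.imwrite('pics/s1.png',cv2.resize(f['frame'][120:380,140:480,::-1],None,fx=2.2,fy=2.2))
E
```

```text
t 7.62 shift [-0.7  2.6 -3.2] turn -0.0002 tcp [ 0.5149 -0.2555  0.0928] F [-0.  -0.5 -0.4] w 21.7 gf 0.0 boxpos [ -10.  -344.7] joints [ 0.06  0.53  0.53  1.66 -0.3   1.03  2.08]
time_s: 8.0
tcp_pos: [0.5151, -0.2558, 0.0932]
orientation: [-0.0, 0.084, 0.996, -0.0]
force: [0.4, -1.4, -1.8]
grip_width: 0.0116
grip_force: 40.1
t 8.0 shift [-0.4  2.9 -2.8] turn -0.0003 tcp [ 0.5151 -0.2558  0.0932] F [ 0.4 -1.4 -1.8] w 11.6 gf 40.1 boxpos [  -9.7 -344.9] joints [ 0.06  0.53  0.53  1.66 -0.3   1.03  2.08]
```

View pics/s1.png

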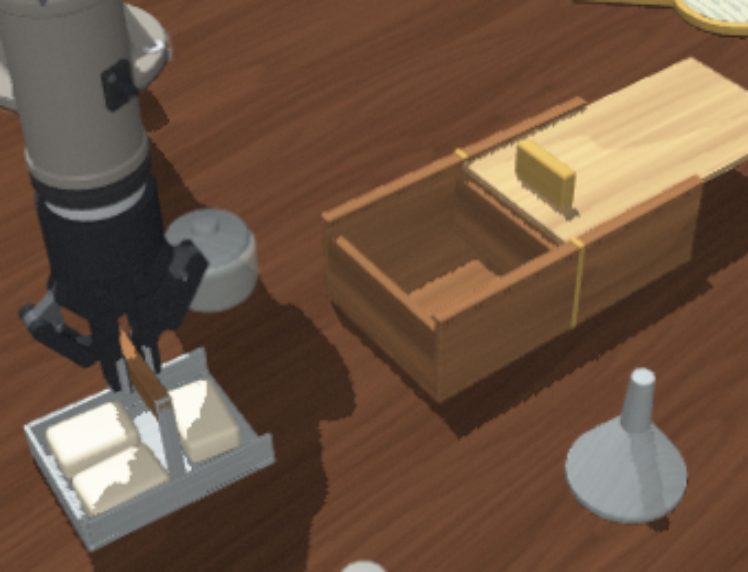

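The cover edge stands at the brass line on both rails (crop (462,155) and (575,243)), and the gripper holds the tray bar at (135,365). I'll lift it.

```bash
python3 -m inch '[[[0,0,-8],0],[[0,0,-25],0],[[0,0,-50],0],[[0,0,-75],0],[[0,0,-100],0]]' - 60; python3 -m inch '[[[0,0,-15],0],[[0,0,-22],0],[[0,0,-22],0],[[0,0,-22],0]]' ; python3 go.py b 0 -120 213
python3 - <<'E'
from h import *
f=grab('scene');cv2.imwrite('pics/s2.png',cv2.resize(f['frame'][60:400,100:480,::-1],None,fx=1.7,fy=1.7))
E
```

```text
time_s: 8.68
tcp_pos: [0.5151, -0.2555, 0.195]
orientation: [0.0, 0.084, 0.996, 0.0]
force: [-0.0, 0.4, -4.2]
grip_width: 0.0117
grip_force: 58.5
time_s: 9.18
tcp_pos: [0.5146, -0.2551, 0.2142]
orientation: [-0.001, 0.084, 0.996, 0.0]
force: [0.4, 0.5, -5.0]
grip_width: 0.011
grip_force: 58.5
t 9.18 shift [  3.1 224.5   1.3] turn -0.0595 tcp [ 0.5146 -0.2551  0.2142] F [ 0.4  0.5 -5. ] w 11.0 gf 58.5 boxpos [ -10.3 -344.3] joints [ 0.03  0.42  0.57  1.51 -0.23  1.29  2.03]
```

View pics/s2.png

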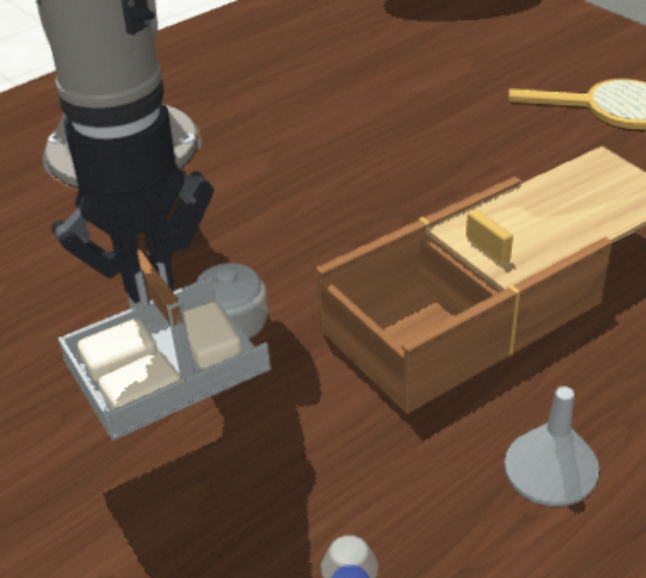

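The tray is lifted level with all three soaps aboard. I'll carry it gently to the box's open end.

```bash
python3 -m inch '[[[0,6,0],-0.01],[[1,18,0],-0.02],[[1,35,0],-0.03],[[2,55,0],-0.04],[[3,75,0],-0.059]]'>/dev/null; python3 -m inch '[[[0,21,0],0],[[0,42,0],0],[[0,63,0],0],[[0,84,0],0],[[0,105,0],0]]'>/dev/null; python3 -m inch '[[[0,15,0],0],[[0,25,0],0],[[0,30,0],0],[[0,33,0],0],[[0,34,0],0]]'; python3 -m inch '[[[0,0,0],0],[[0,0,0],0]]' >/dev/null;python3 go.py b 0 -117 170
```

```text
time_s: 11.1
tcp_pos: [0.5398, -0.0435, 0.2153]
orientation: [0.0, 0.055, 0.998, -0.0]
force: [0.0, -1.0, -4.0]
grip_width: 0.0108
grip_force: 58.5
t 11.35 shift [-8.1 14.2 45.3] turn -0.0013 tcp [ 0.5398 -0.0434  0.2153] F [ 0.  -0.6 -4. ] w 11.4 gf 58.5 boxpos [  -8.1 -131.2] joints [-0.32  0.33  0.49  1.6  -0.16  1.25  1.65]
```

```bash
python3 -m inch '[[[-4,4,5],0],[[-8,9,15],0],[[-8,13,30],0],[[-8,14,42],0],[[-8,14,42],0]]'; python3 -m inch '[[[0,0,0],0],[[0,0,2],0],[[0,0,4],0],[[0,0,6],0]]' - 20; python3 go.py b 0 -117 165
```

```text
time_s: 11.98
tcp_pos: [0.5478, -0.0296, 0.1713]
orientation: [-0.002, 0.054, 0.999, -0.0]
force: [0.6, -0.5, -4.5]
grip_width: 0.011
grip_force: 58.6
time_s: 12.48
tcp_pos: [0.5494, -0.0299, 0.1673]
orientation: [0.0, 0.054, 0.999, 0.0]
force: [0.1, 0.1, -4.6]
grip_width: 0.0109
grip_force: 58.6
t 12.47 shift [-0.  -0.3  2.3] turn -0.0006 tcp [ 0.5494 -0.0299  0.1673] F [ 0.1  0.1 -4.6] w 10.9 gf 58.6 boxpos [  -0.  -116.7] joints [-0.33  0.39  0.47  1.65 -0.19  1.15  1.65]
```

```bash
python3 -m inch '[[[0,0,1],0],[[0,0,2],0],[[0,0,3],0],[[0,0,4],0],[[0,0,4],0]]' 5 20;  python3 go.py b 0 -117 165
```

```text
time_s: 13.1
tcp_pos: [0.5495, -0.0297, 0.1651]
orientation: [0.001, 0.054, 0.999, 0.0]
force: [-4.0, 1.5, 6.7]
grip_width: 0.0114
grip_force: 60.2
t 13.1 shift [ 0.1 -0.5  0.1] turn -0.0004 tcp [ 0.5495 -0.0297  0.1651] F [-4.   1.5  6.7] w 11.4 gf 60.2 boxpos [ 1.000e-01 -1.165e+02] joints [-0.33  0.39  0.47  1.65 -0.19  1.15  1.65]
```

```bash
python3 -m inch '[[[0,0,-0.5],0],[[0,0,-0.5],0]]' 14 20; python3 -m inch '[[[0,0,0],0],[[0,0,0],0],[[0,0,0],0]]' 5 20;  python3 go.py b 0 -117 165
```

```text
time_s: 13.35
tcp_pos: [0.5502, -0.0298, 0.1643]
orientation: [0.001, 0.054, 0.999, 0.0]
force: [0.1, 1.0, 0.7]
grip_width: 0.0142
grip_force: 0.2
time_s: 13.72
tcp_pos: [0.5501, -0.0298, 0.1642]
orientation: [0.001, 0.054, 0.999, 0.0]
force: [2.0, 0.6, 1.4]
grip_width: 0.0117
grip_force: 21.0
t 13.72 shift [ 0.7 -0.5 -0.8] turn -0.0003 tcp [ 0.5501 -0.0298  0.1642] F [2.  0.6 1.4] w 11.7 gf 21.0 boxpos [   0.7 -116.5] joints [-0.33  0.39  0.47  1.65 -0.19  1.14  1.65]
```

```bash
python3 -m inch '[[[0,4,0.7],0],[[0,8.7,1.7],0],[[0,13,3],0],[[0,17.3,4.1],0],[[0,17.3,4.1],0]]';  python3 go.py b 0 -117 165
python3 - <<'E'
from h import *
f=grab('scene');cv2.imwrite('pics/s3.png',cv2.resize(f['frame'][100:340,190:490,::-1],None,fx=2,fy=2))
E
```

```text
time_s: 14.35
tcp_pos: [0.5526, -0.0175, 0.1625]
orientation: [0.002, 0.055, 0.998, -0.003]
force: [-1.5, -4.9, 14.0]
grip_width: 0.0118
grip_force: 45.9
t 14.35 shift [  1.8 -13.   -2.4] turn -0.0027 tcp [ 0.5526 -0.0175  0.1625] F [-1.5 -4.9 14. ] w 11.8 gf 45.9 boxpos [   1.8 -104. ] joints [-0.35  0.39  0.47  1.65 -0.18  1.14  1.62]
```

View pics/s3.png

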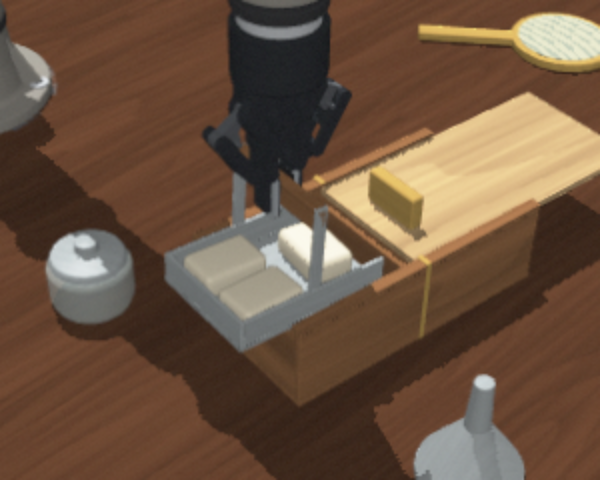

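The gripper can't be back-driven, so the tray stayed level and slid 12 mm (tray centre at crop (275,265)). I'll move it back, then open the fingers to a loose cage around the bar and tip the tray about the end wall.

```bash
python3 -m inch '[[[0,0,-8],0],[[0,-5,-8],0],[[0,-10,-8],0],[[0,-17,-8],0],[[0,-17,-8],0]]'; python3 go.py b 0 -118 165
```

```text
time_s: 15.02
tcp_pos: [0.5488, -0.031, 0.1672]
orientation: [-0.0, 0.055, 0.998, -0.0]
force: [-0.1, 0.1, -4.5]
grip_width: 0.0119
grip_force: 20.0
t 15.03 shift [-0.5 -0.2  2.2] turn -0.0025 tcp [ 0.5488 -0.031   0.1672] F [-0.1  0.1 -4.5] w 11.9 gf 20.0 boxpos [  -0.5 -117.8] joints [-0.33  0.39  0.47  1.65 -0.19  1.15  1.65]
```

```bash
python3 -m inch '[[[0,0,1.5],0],[[0,0,2.6],0],[[0,0,2.6],0]]' >/dev/null; python3 -m inch '[[[0,0,0],0],[[0,0,0],0]]' 19 20
python3 -m inch '[[[0,4,0.7],0],[[0,8.7,1.7],0],[[0,13,3],0],[[0,17.3,4.1],0],[[0,20,5],0]]';  python3 go.py b 0 -118 165
python3 - <<'E'
from h import *
f=grab('scene');cv2.imwrite('pics/s4.png',cv2.resize(f['frame'][100:340,190:490,::-1],None,fx=2,fy=2))
E
```

```text
time_s: 15.65
tcp_pos: [0.5503, -0.0295, 0.1661]
orientation: [0.001, 0.054, 0.999, 0.0]
force: [0.1, 0.8, -0.2]
grip_width: 0.0191
grip_force: 0.2
time_s: 16.27
tcp_pos: [0.5514, -0.0091, 0.1598]
orientation: [-0.0, 0.054, 0.999, 0.0]
force: [0.4, -0.1, -0.6]
grip_width: 0.0186
grip_force: 0.2
t 16.27 shift [ -0.2 -22.2  -5.2] turn 0.0001 tcp [ 0.5514 -0.0091  0.1598] F [ 0.4 -0.1 -0.6] w 18.6 gf 0.2 boxpos [ -0.2 -95.8] joints [-0.36  0.4   0.46  1.65 -0.19  1.14  1.61]
```

View pics/s4.png

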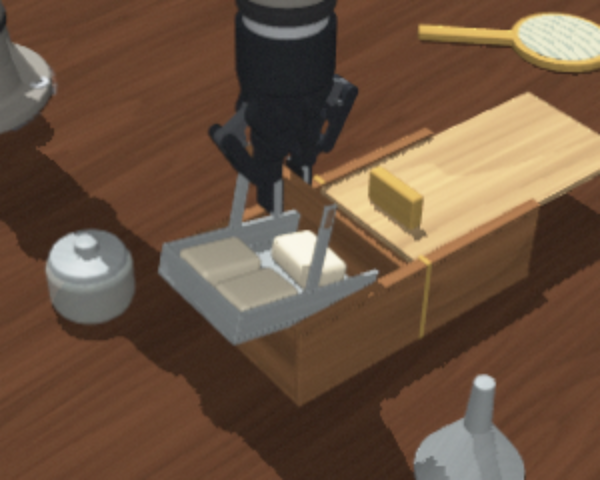

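The tray now tilts lip-down about 10°, pivoting on the end wall with the soaps still aboard (front soap at crop (305,255)). I've used all my picture views, so from here I'll go by numbers only.

```bash
python3 -m inch '[[[0,6,2.5],0],[[0,11,5],0],[[0,16,8],0],[[0,21,11],0],[[0,26,14.5],0]]' 27; python3 -m inch '[[[0,4.5,3.5],0],[[0,9,7.5],0],[[0,12.5,10.5],0],[[0,15.4,13.5],0],[[0,15.4,13.5],0]]';python3 -m inch '[[[0,0,0],0],[[0,0,0],0],[[0,0,0],0],[[0,0,0],0]]' 5 40;  python3 go.py b 0 -118 165
```

```text
time_s: 16.95
tcp_pos: [0.5543, 0.0167, 0.1453]
orientation: [-0.0, 0.054, 0.999, 0.0]
force: [0.5, 0.5, -0.0]
grip_width: 0.027
grip_force: 0.4
time_s: 17.58
tcp_pos: [0.5559, 0.0321, 0.1318]
orientation: [-0.0, 0.054, 0.999, 0.0]
force: [0.4, 1.2, 0.2]
grip_width: 0.0272
grip_force: 0.8
time_s: 18.08
tcp_pos: [0.5565, 0.0324, 0.1328]
orientation: [0.001, 0.054, 0.999, 0.001]
force: [-0.6, 4.6, 5.3]
grip_width: 0.0207
grip_force: 39.5
t 18.07 shift [  0.3 -64.  -32.3] turn 0.0001 tcp [0.5565 0.0324 0.1328] F [-0.6  4.6  5.3] w 20.7 gf 39.5 boxpos [  0.3 -54. ] joints [-0.41  0.43  0.44  1.67 -0.21  1.08  1.55]
```

```bash
python3 -m inch '[[[0,0,-6],0],[[0,0,-14],0],[[0,0,-20],0],[[0,0,-20],0],[[0,0,-20],0]]';  python3 go.py b 0 -118 165
cat > soap.py <<'E'
from go import *
for cam in('top','scene'):
    f=grab(cam);im=f['frame'];hsv=cv2.cvtColor(im,cv2.COLOR_RGB2HSV)
    m=((hsv[:,:,1]<75)&(hsv[:,:,1]>12)&(hsv[:,:,2]>120)&(im[:,:,0]>im[:,:,2].astype(int)+8)).astype(np.uint8)
    n,l,s,c=cv2.connectedComponentsWithStats(m)
    for i in range(1,n):
        p=plane(f,c[i],.03)[0,:2];q=(p-mark)@np.c_[ex,ey]*1000
        if s[i][4]>40 and abs(q[0])<150 and abs(q[1]+100)<200:print(cam,s[i],'box@z30',q.round(),hsv[l==i].mean(0).round())
E
python3 soap.py
```

```text
time_s: 18.7
tcp_pos: [0.5558, 0.0308, 0.1518]
orientation: [-0.0, 0.055, 0.999, -0.0]
force: [0.1, -1.9, -4.3]
grip_width: 0.0201
grip_force: 41.7
t 18.7 shift [ -0.3 -62.3 -13.1] turn -0.0011 tcp [0.5558 0.0308 0.1518] F [ 0.1 -1.9 -4.3] w 20.1 gf 41.7 boxpos [ -0.2 -55.7] joints [-0.42  0.41  0.45  1.65 -0.19  1.12  1.54]
top [  118   163   129   249 15374] box@z30 [-73.  89.] [ 20.  27. 143.]
top [252 257  22  22 390] box@z30 [-24. -69.] [ 22.  42. 195.]
scene [319 216  40  25 556] box@z30 [-53. -42.] [ 22.  36. 186.]
scene [354 224  27  22 325] box@z30 [ -1. -14.] [ 23.  29. 210.]
```

```bash
cat > tp.py <<'E'
from go import *
def tray(f,uv,th,h=.028):
    s=r.read_state();th=np.radians(th);b=np.r_[s['tcp_pos'][:2],s['tcp_pos'][2]+.008]
    X=np.r_[ey*np.cos(th),-np.sin(th)];Z=np.r_[ey*np.sin(th),np.cos(th)];Y=np.cross(Z,X);o,d=ray(f,uv)
    n=((h-.101)-(o-b)@Z)/(d@Z);P=o+d*n[:,None]-b
    return np.c_[P@X,P@Y].round(3)*1000,(o+d*n[:,None]).round(3)
if __name__=='__main__':
    f=grab('top');print('top',tray(f,[(263,268)],27))
    f=grab('scene');print('scene',tray(f,[(339,228),(367,235)],27))
    for z in(.018,.03,.05):print(z,((plane(f,[(339,228),(367,235)],z)[:,:2]-mark)@np.c_[ex,ey]*1000).round())
E
python3 tp.py; python3 - <<'E'
from h import *
im=grab('scene')['frame'][205:260:3,290:400:3];hsv=cv2.cvtColor(im,cv2.COLOR_RGB2HSV)
for row in hsv:print(''.join('#' if (p[1]<60 and p[2]>150 and p[0]>12 and p[0]<32 and p[1]>12) else 's' if (p[1]<70 and 12<p[0]<40 and p[1]>12) else 'g' if p[1]<60 else '.' for p in row))
E
```

```text
top (array([[16., 31.]]), array([[0.523, 0.015, 0.088]]))
scene (array([[  2., -10.],
       [ 50., -34.]]), array([[ 0.562, -0.001,  0.094],
       [ 0.591,  0.039,  0.072]]))
0.018 [[-60. -31.]
 [-12.  -1.]]
0.03 [[-49. -40.]
 [ -2. -11.]]
0.05 [[-31. -54.]
 [ 15. -27.]]
gggg...gg..................gs........
ggggggggg.................g..........
ggggggggggs..............sgs.........
gggggggggggggs...........gg..........
ggggggggggg###ggs.......gg...........
ggggggggggg######......sgg...........
gggggggggg#########...#gg............
gggggggggg#######s##s##g##...........
ggggggggggg###########gg###..........
.gggggggggggs########gg######........
..gggggggggggs##s###sgg#######.......
...gggggggggggggs###ggs#######s......
....gggggggggggggggggssss####........
.....sgggggggggggggggggggss..........
......sgggggggggggggggggg............
........ggggggggggggggg..............
...........ggggggggggg...............
................gggs.................
.....................................
```

```bash
python3 -m inch '[[[0,0,-10],0],[[0,0,-20],0],[[0,0,-25],0],[[0,0,-25],0]]' 5 100;  python3 go.py b 0 -118 165; python3 tp.py|head -4; python3 -m inch '[[[0,-35,0],0],[[0,-35,0],0],[[0,-35,0],0],[[0,-35,0],0]]'; python3 go.py b 0 -118 165;python3 soap.py
```

```text
time_s: 19.45
tcp_pos: [0.5561, 0.0214, 0.1785]
orientation: [0.001, 0.057, 0.998, -0.007]
force: [-1.6, -13.0, -2.1]
grip_width: 0.011
grip_force: 97.7
t 19.45 shift [  0.9 -52.9  14.2] turn -0.0059 tcp [0.5561 0.0214 0.1785] F [ -1.6 -13.   -2.1] w 11.0 gf 97.7 boxpos [  1.1 -64.9] joints [-0.42  0.39  0.46  1.61 -0.17  1.18  1.53]
top (array([[24., 34.]]), array([[0.521, 0.013, 0.111]]))
scene (array([[-16., -40.],
       [ 30., -63.]]), array([[ 0.591, -0.03 ,  0.129],
       [ 0.618,  0.008,  0.108]]))
time_s: 20.05
tcp_pos: [0.5526, -0.0008, 0.1774]
orientation: [0.0, 0.053, 0.999, 0.001]
force: [0.1, 0.0, -3.5]
grip_width: 0.0102
grip_force: 98.5
t 20.05 shift [  0.1 -30.6  12.3] turn 0.0027 tcp [ 0.5526 -0.0008  0.1774] F [ 0.1  0.  -3.5] w 10.2 gf 98.5 boxpos [  0.  -87.4] joints [-0.37  0.38  0.46  1.63 -0.18  1.18  1.6 ]
top [  138   157   140   274 18594] box@z30 [-82.  37.] [ 19.  27. 146.]
scene [357 194  33  41 628] box@z30 [-40.  29.] [ 24.  24. 230.]
scene [331 200  23  30 414] box@z30 [-81.  -5.] [ 23.  29. 199.]
```

```bash
cat > br.py <<'E'
from go import *
def br(im):
    hsv=cv2.cvtColor(im,cv2.COLOR_RGB2HSV);m=((hsv[:,:,0]>=17)&(hsv[:,:,0]<=29)&(hsv[:,:,1]>150)&(hsv[:,:,2]>90)).astype(np.uint8)
    n,l,s,c=cv2.connectedComponentsWithStats(m);return [(s[i].tolist(),c[i].round(1).tolist()) for i in range(1,n) if s[i][4]>15 and 300<c[i][0]<440 and 150<c[i][1]<280]
if __name__=='__main__':
    for fn,sc,oy,ox in(('s1',2.2,120,140),('s2',1.7,60,100),('s4',2,100,190)):
        c=cv2.imread(f'pics/{fn}.png');c=cv2.resize(c,None,fx=1/sc,fy=1/sc,interpolation=cv2.INTER_AREA);im=np.zeros((480,640,3),np.uint8);im[oy:oy+c.shape[0],ox:ox+c.shape[1]]=c[:,:,::-1];print(fn,br(im))
    print('now',br(grab('scene')['frame']))
E
python3 br.py; python3 - <<'E'
from tp import *
f=grab('scene');print(tray(f,[(357+16,194+20),(342,215)],0))
im=f['frame'][180:290:3,280:420:3];hsv=cv2.cvtColor(im,cv2.COLOR_RGB2HSV)
for row in hsv:print(''.join('#' if (p[1]<60 and p[2]>150 and p[0]>12 and p[0]<32 and p[1]>12) else 's' if (p[1]<70 and 12<p[0]<40 and p[1]>12) else 'g' if p[1]<60 else '.' for p in row))
E
```

```text
s1 []
s2 []
s4 []
now []
(array([[ 57., -33.],
       [ 14.,  -3.]]), array([[0.591, 0.051, 0.112],
       [0.556, 0.011, 0.112]]))
...........g...gggggggg........................
...........gg..ggggg.gg........................
...........sgs.ggggs..g........................
...........ggs.gggg............................
...........ggg..ggg............................
...........ggg...gg.......s....................
...........ggg....gg......s#...................
...........ggg.ggggg#....g.##..................
...........sgggggg####s..s.###.................
...........gggggg#######.s.###.................
.........#gggggggs#######gg#######.............
.......ggggggggggss######gg########............
.....gggggggggggggss####sgg#########...........
..gggggggggggggggggss####gg##########..........
.gggggggggggggggggggs##s#gg########gg..........
.gggggggggggggggggggggggsgg######gggg..........
.gggggggggggggggggggggggggg#####ggggs..........
.gggggggggggggggggggggggggs##sgggggg...........
.gggggggggggggggggggggggggssgggggggg...........
.gggggggggggggggggggggggggggggggggs............
..sgggggggggggggggggggggggggggggg..............
...sggggggggggggggggggggggggggg................
.....gggggggggggggggggggggggg..................
......ggggggggggggggggggggg....................
.......ggggggggggggggggggs.....................
........ggggggggggggggg........................
.........ggggggggggggg.........................
..........gggggggggs...........................
...........ggggggg.............................
............gggg...............................
.............s.................................
...............................................
...............................................
...............................................
...............................................
...............................................
...............................................
```

```bash
python3 -m inch '[[[0,-6,-8],0],[[0,-15,-8],0],[[0,-25,-8],0],[[0,-33,-8],0],[[0,-37,-8],0]]' >/dev/null;python3 -m inch '[[[0,0,0],0],[[0,0,0],0]]'; python3 go.py b 0 -124 165; python3 tp.py >/dev/null; python3 - <<'E'
from tp import *
f=grab('scene');im=f['frame'];hsv=cv2.cvtColor(im,cv2.COLOR_RGB2HSV)
m=(hsv[:,:,0]>=16)&(hsv[:,:,0]<=30)&(hsv[:,:,1]>130)&(hsv[:,:,2]>70);m=m.astype(np.uint8)
n,l,s,c=cv2.connectedComponentsWithStats(m)
for i in range(1,n):
    if s[i][4]>15 and 300<c[i][0]<500 and 100<c[i][1]<300:print(s[i],c[i].round(1),hsv[l==i].mean(0).round())
x,y=map(int,proj(f,[np.r_[box(0,.03),.1]])[0]);print(x,y,hsv[y-8:y+9:4,x-12:x+13:4].tolist())
E
```

```text
time_s: 21.12
tcp_pos: [0.5482, -0.0395, 0.185]
orientation: [-0.0, 0.054, 0.999, 0.0]
force: [0.9, -0.1, -3.3]
grip_width: 0.0101
grip_force: 98.5
t 21.12 shift [-0.1  2.3 20. ] turn 0.0002 tcp [ 0.5482 -0.0395  0.185 ] F [ 0.9 -0.1 -3.3] w 10.1 gf 98.5 boxpos [-1.000e-01 -1.263e+02] joints [-0.32  0.37  0.48  1.62 -0.18  1.19  1.66]
[399 107  99  29 742] [445.2 122. ] [ 20. 140. 172.]
[375 183  27  31 479] [388.  198.2] [ 20. 139. 151.]
[346 187   7   6  22] [349.2 189.5] [ 18. 140. 188.]
[399 228   7  42 126] [402.2 247.2] [ 19. 140. 133.]
386 197 [[[19, 96, 230], [21, 143, 121], [20, 143, 216], [22, 137, 231], [20, 107, 232], [20, 95, 233], [20, 91, 238]], [[18, 106, 217], [20, 139, 121], [19, 141, 123], [20, 140, 173], [21, 139, 230], [21, 139, 228], [20, 93, 237]], [[19, 110, 190], [20, 137, 119], [20, 140, 120], [20, 141, 119], [20, 143, 125], [20, 140, 224], [21, 136, 229]], [[21, 91, 240], [19, 127, 124], [19, 140, 118], [21, 138, 118], [20, 141, 119], [20, 139, 121], [20, 139, 134]], [[20, 94, 235], [19, 95, 235], [18, 103, 131], [20, 138, 118], [20, 143, 118], [21, 142, 120], [20, 141, 127]]]
```

```bash
sed -i 's/>150/>130/;s/>90/>70/' br.py; python3 br.py
python3 -m inch '[[[0,2,5],0],[[0,2,12],0],[[0,2,16],0],[[0,2,16],0]]'; python3 go.py b 0 -124 165
```

```text
s1 [([375, 184, 26, 30, 466], [387.5, 198.5]), ([399, 228, 7, 41, 112], [402.3, 246.1])]
s2 [([375, 184, 26, 30, 460], [387.4, 198.5]), ([347, 187, 6, 5, 16], [349.2, 189.3]), ([399, 228, 7, 41, 114], [402.2, 246.5])]
s4 [([375, 184, 26, 30, 466], [387.5, 198.5]), ([399, 228, 7, 41, 111], [402.2, 246.6])]
now [([375, 183, 27, 31, 481], [388.0, 198.2]), ([399, 228, 7, 41, 110], [402.2, 246.7])]
time_s: 21.82
tcp_pos: [0.5488, -0.0374, 0.1766]
orientation: [0.002, 0.054, 0.999, 0.002]
force: [-14.1, 3.4, 32.9]
grip_width: 0.0096
grip_force: 104.1
t 21.82 shift [ 0.2  0.1 11.6] turn 0.0003 tcp [ 0.5488 -0.0374  0.1766] F [-14.1   3.4  32.9] w 9.6 gf 104.1 boxpos [   0.2 -124.2] joints [-0.32  0.38  0.48  1.64 -0.19  1.17  1.67]
```

```bash
python3 -m inch '[[[0,0,-4],0],[[0,0,-4],0]]'; python3 -m inch '[[[0,0,0],0],[[0,0,0],0],[[0,0,3],0],[[0,0,7],0],[[0,0,8],0]]' 19 40; python3 go.py b 0 -124 165
```

```text
time_s: 22.08
tcp_pos: [0.5494, -0.0377, 0.1766]
orientation: [0.002, 0.054, 0.999, 0.001]
force: [-6.1, 0.5, 14.7]
grip_width: 0.0096
grip_force: 101.2
time_s: 22.7
tcp_pos: [0.548, -0.038, 0.1643]
orientation: [-0.001, 0.054, 0.999, -0.0]
force: [0.4, 1.2, 0.2]
grip_width: 0.0189
grip_force: 0.5
t 22.7 shift [-0.5  0.9 -0.7] turn -0.0006 tcp [ 0.548  -0.038   0.1643] F [0.4 1.2 0.2] w 18.9 gf 0.5 boxpos [  -0.5 -124.9] joints [-0.32  0.39  0.47  1.65 -0.19  1.15  1.67]
```

Now I'll tip it in the cage about the end wall, to a steeper angle.

```bash
python3 -m inch '[[[0,6,0.6],0],[[0,12,1.6],0],[[0,18,3],0],[[0,26,5.5],0],[[0,34,9],0]]' 24 >/dev/null; python3 -m inch '[[[0,5,2.5],0],[[0,10,5.5],0],[[0,15,9],0],[[0,20,12.5],0],[[0,25,17],0]]' 29; python3 -m inch '[[[0,4,4],0],[[0,8,8],0],[[0,8,8],0],[[0,8,8],0],[[0,8,8],0]]'; python3 go.py b 0 -124 165; python3 soap.py; python3 - <<'E'
from tp import *
f=grab('scene')
im=f['frame'][180:290:3,280:420:3];hsv=cv2.cvtColor(im,cv2.COLOR_RGB2HSV)
for row in hsv:print(''.join('#' if (p[1]<60 and p[2]>150 and p[0]>12 and p[0]<32 and p[1]>12) else 's' if (p[1]<70 and 12<p[0]<40 and p[1]>12) else 'g' if p[1]<60 else '.' for p in row))
E
```

```text
time_s: 23.95
tcp_pos: [0.5549, 0.0208, 0.1389]
orientation: [0.0, 0.054, 0.999, 0.0]
force: [-0.9, 0.3, -0.4]
grip_width: 0.0288
grip_force: 0.4
time_s: 24.58
tcp_pos: [0.5557, 0.0287, 0.1314]
orientation: [0.0, 0.054, 0.999, 0.0]
force: [-0.5, 1.8, 0.3]
grip_width: 0.0289
grip_force: 1.1
t 24.57 shift [ -0.1 -66.2 -33.7] turn -0.0005 tcp [0.5557 0.0287 0.1314] F [-0.5  1.8  0.3] w 28.9 gf 1.1 boxpos [ -0.1 -57.7] joints [-0.41  0.43  0.44  1.67 -0.21  1.08  1.56]
top [  126   168   126   233 13296] box@z30 [-65.  78.] [ 20.  27. 141.]
top [254 257  13  21 227] box@z30 [-24. -63.] [ 23.  35. 210.]
scene [327 216  36  33 705] box@z30 [-37. -37.] [ 23.  28. 207.]
scene [353 230  27  22 288] box@z30 [  7. -22.] [ 23.  31. 203.]
.............ggggsgggggg.ggggg.................
..............gggggggggg.ggggg.................
..............gggggg.gg..gggg..................
...............gggggggg..gggg..................
...............gggggggg...ggg..................
..............gg.gggggg....gg..................
.............ggs...gggg........................
.............gg....gggg.....
[... 711 characters left out ...]
gss#ggs###..................
........sgggggggggggggggg##....................
.........sgggggggggggggggs.....................
..........sggggggggggggs.......................
............sggggggggg.........................
................gggg...........................
...............................................
...............................................
...............................................
...............................................
...............................................
...............................................
...............................................
...............................................
...............................................
```

```bash
python3 -m inch '[[[0,0,0],0],[[0,0,0],0],[[0,0,0],0],[[0,0,0],0]]' 5 20; python3 -m inch '[[[0,-4,-6],0],[[0,-10,-14],0],[[0,-16,-22],0],[[0,-22,-30],0],[[0,-22,-30],0]]'; python3 go.py b 0 -124 165;python3 soap.py
```

```text
time_s: 25.22
tcp_pos: [0.5562, 0.029, 0.1317]
orientation: [0.001, 0.054, 0.999, 0.0]
force: [0.5, 3.9, 4.6]
grip_width: 0.0216
grip_force: 19.7
time_s: 25.85
tcp_pos: [0.553, 0.0041, 0.1614]
orientation: [-0.0, 0.056, 0.998, -0.001]
force: [-0.3, -1.8, -3.4]
grip_width: 0.0165
grip_force: 23.1
t 25.85 shift [ -0.2 -41.5  -3.5] turn -0.0032 tcp [0.553  0.0041 0.1614] F [-0.3 -1.8 -3.4] w 16.5 gf 23.1 boxpos [ -0.1 -82.5] joints [-0.38  0.4   0.46  1.65 -0.19  1.14  1.58]
top [  137   161   136   260 16719] box@z30 [-77.  45.] [ 19.  27. 144.]
scene [332 204  23  23 315] box@z30 [-75.  -9.] [ 23.  31. 211.]
scene [355 217  29  23 340] box@z30 [-13.  -4.] [ 22.  35. 194.]
```

```bash
python3 -m inch '[[[0,-6,-10],0],[[0,-18,-20],0],[[0,-32,-28],0],[[0,-46,-28],0],[[0,-57,-28],0]]' >/dev/null; python3 -m inch '[[[0,-3,0],0],[[0,-3,0],0],[[0,-3,0],0],[[0,-3,0],0]]' 5 60;  python3 go.py b 0 -142 165; python3 soap.py;python3 - <<'E'
from tp import *
f=grab('scene');print(tray(f,[(344,216),(369,229)],0))
im=f['frame'][170:300:3,250:400:3];hsv=cv2.cvtColor(im,cv2.COLOR_RGB2HSV)
for row in hsv:print(''.join('#' if (p[1]<60 and p[2]>150 and p[0]>12 and p[0]<32 and p[1]>12) else 's' if (p[1]<70 and 12<p[0]<40 and p[1]>12) else 'g' if p[1]<60 else '.' for p in row))
E
```

```text
time_s: 27.08
tcp_pos: [0.5469, -0.0523, 0.1889]
orientation: [-0.0, 0.054, 0.999, 0.0]
force: [-0.6, -0.5, -1.9]
grip_width: 0.011
grip_force: 63.3
t 27.07 shift [-0.1 -2.8 23.9] turn 0.0007 tcp [ 0.5469 -0.0523  0.1889] F [-0.6 -0.5 -1.9] w 11.0 gf 63.3 boxpos [-1.000e-01 -1.392e+02] joints [-0.3   0.37  0.49  1.62 -0.18  1.2   1.69]
top [  175   156   157   288 20635] box@z30 [-84. -54.] [ 19.  27. 147.]
scene [341 204  44  50 840] box@z30 [-26.  -3.] [ 23.  32. 196.]
(array([[ 56., -18.],
       [ 67., -69.]]), array([[0.571, 0.001, 0.124],
       [0.622, 0.007, 0.124]]))
..........gggg..gggggggggggg......................
...........ggggsgggg.gggg.........................
............ggggggggggggg.........................
.............ggggggggggg..........................
.............ggggggg.ggg..........................
.............gggggggg..g..........................
.............gg.ggggg..s..........................
.............ggsggggg.............................
.............ggg.gggg.............................
.............ggs.gggg.............................
.......
[... 1026 characters left out ...]
gggggggggggg.........................
..........gggggggggggggs..........................
...........gggggggggg.............................
............gggggggg..............................
..............gggg................................
..............gs..................................
..................................................
..................................................
..................................................
..................................................
..................................................
..................................................
..................................................
..................................................
```

The tray weighs in empty and all three soaps look out of it. I'll carry it back to where it stood.

```bash
python3 -m inch '[[[0,0,-15],0],[[0,-10,-35],0],[[0,-35,-35],0.02],[[0,-70,-35],0.04],[[0,-105,-35],0.059]]'>/dev/null; python3 -m inch '[[[0,-35,0],0],[[0,-70,0],0],[[0,-90,0],0],[[0,-96,0],0],[[0,-96,0],0]]' ; python3 go.py w 516 -255 110 80.4
python3 - <<'E'
from go import *
f=grab('top');im=f['frame'];hsv=cv2.cvtColor(im,cv2.COLOR_RGB2HSV)
m=((hsv[:,:,1]<75)&(hsv[:,:,1]>8)&(hsv[:,:,2]>80)).astype(np.uint8);n,l,s,c=cv2.connectedComponentsWithStats(m)
for i in range(1,n):
    q=(plane(f,c[i],.02)[0,:2]-mark)@np.c_[ex,ey]*1000
    if s[i][4]>30 and abs(q[0])<90 and abs(q[1]+60)<100:
        b=cv2.boxPoints(cv2.minAreaRect(np.argwhere(l==i)[:,::-1].astype(np.float32)));print(s[i],q.round(),((plane(f,b,.025)[:,:2]-mark)@np.c_[ex,ey]*1000).round().tolist())
for row in hsv[200:304:2,210:320:2]:print(''.join('#' if p[1]<75 and p[2]>80 else 'y' if p[1]>150 and 17<p[0]<28 and p[2]>110 else 'w' if p[2]>190 else '.' for p in row))
E
python3 br.py|tail -1
```

```text
time_s: 28.48
tcp_pos: [0.5189, -0.2524, 0.2238]
orientation: [-0.0, 0.084, 0.996, 0.0]
force: [0.8, 0.7, -3.3]
grip_width: 0.011
grip_force: 63.3
t 28.48 shift [  2.4  -3.1 113.8] turn -0.0016 tcp [ 0.5189 -0.2524  0.2238] F [ 0.8  0.7 -3.3] w 11.0 gf 63.3 boxpos [  -6.3 -341.2] joints [ 0.02  0.41  0.57  1.49 -0.23  1.31  2.02]
[ 235  217   25   56 1026] [ 15. -31.] [[-37.0, -12.0], [73.0, -10.0], [73.0, -53.0], [-38.0, -54.0]]
.......................................................
.......................................................
.......................................................
....w......y...........................................
..........yy...........................................
w.........yy...........................................
wwwwwwwww.yy...........................................
wwwwwwwwwww............................................
wwwwwwwwwww............................................
wwwwwwwwwww.......####.........................w.......
wwwwwwwwwww.......######.......................w.......
wwwwwwwwww.......#######..........................
[... 1635 characters left out ...]
y.................................................
.....yw...w............................................
....wy.................................................
....wy.................................................
......y......w.........................................
.....................w.................................
........................................w..............
.....................................w.................
.......................................................
.......................................................
.......................................................
now [([375, 184, 27, 30, 467], [388.1, 198.3]), ([399, 228, 7, 41, 108], [402.2, 246.5])]
```

```bash
python3 - <<'E'
from go import *
s=r.read_state();print(np.array([r.read_state()['force'] for _ in range(3)]).round(1).tolist())
f=grab('scene');x,y=map(int,proj(f,[s['tcp_pos']-[0,0,.09]])[0]);im=f['frame'].astype(int);print(x,y)
for v in range(y-50,y+60,4):print(''.join('.' if (lambda p:p[0]-p[2]>60 or max(p)<60)(im[v,u]) else 'C' if im[v,u,0]-im[v,u,2]>12 else 'g' for u in range(x-80,x+90,3)))
f=grab('top');x,y=map(int,proj(f,[s['tcp_pos']-[0,0,.09]])[0]);im=f['frame'].astype(int);print('top',x,y)
for v in range(y-45,y+45,3):print(''.join('.' if (lambda p:p[0]-p[2]>60 or max(p)<60)(im[v,u]) else 'C' if im[v,u,0]-im[v,u,2]>12 else 'g' for u in range(x-60,x+60,2)))
f=grab('top');g=cv2.cvtColor(f['frame'],cv2.COLOR_RGB2GRAY)[214:278,232:264:2]
print('bay soap brightness');[print(' '.join('%3d'%v for v in row)) for row in g[::3]]
E
```

```text
[[-0.1, -0.2, -2.8], [-0.1, -0.2, -2.8], [-0.1, -0.2, -2.8]]
199 269
.C.....CC..CCCCCCCC...ggC.Cg.CCCCCggggggggggCCCCCCCC...C.
C...CCCC.CCCCC.CCC.C..ggCCCC.CCCCggggggggggggCCCCC...C..C
.CCCC..CCCC.CCCCCC.C..ggCCCCCCgggggggggggggggg.C..CCC...C
CCCCCCCCCCCCCCC..C..g..gCCCCCCgggggggggggggggg..C.......C
C.CCCCCCCCCCC.C..CCCCggggCCCCCgggggggggggggggCC........CC
CC.CC..CCCCCC..CC...ggggggCCgCCggggggggggggggCC.....CCC.C
CCC.CCCCCC...CC..ggggggggggCCCCgggggggggggggggC....CC.CCC
..CCCCC...CC.CggggggggggggggCCCgggggggggggggggC...C...CCC
CCCCC...CCCgggggggggggggggggggggggggggggggggggCCCC..CCCCC
CC....CCgggggggggggggggggggggggggggggggggggggCCCCCCCCCCCC
....CCCggggggggggggggggggggggggggggggggggggggCCgCCC.CCCCC
..C..C.gggggggggggggggggggggggggggggggggggggggggCCCCCCCCC
...C..CCggggggggggggggggggggggggggggggggggggggggCCCCC.C.C
.C.CCCCCggggggggggggggggggggggggggggggggggggggggC..CCCCC.
.CCCCCCCCgggggggggggggggggggggggggggggggggggggggCCCC.CCC.
CCCC.CCCCCgggggggggggggggggggggggggggggggggggCCCCCCCCCCCC
C..CCC....CgggggggggggggggggggggggggggggggCCCCCCCCCCCCCCC
.CC....CCCCggggggggggggggggggggggggggggC.CCCC
[... 3162 characters left out ...]
  38  47 195 235 212 176 126 126 113 146 166 159 125  75 115
 36  38  54 230 245 245 244 241 219 127 170 167 153 112  81 126
 32  41  65 236 246 247 246 243 221 102 121 169 151  96  75 118
 35  40 138 239 247 248 247 244 217  99 102 166 141  84  70 120
 37  43 143 241 248 248 249 244 214  93 103 163 134  77 100 118
 38  49 180 240 248 249 249 246 210  90 103 164 121  97 113 112
 44  55 171 239 249 249 249 247 209  93 111 154 140 110 111 113
 38  63  71 243 245 246 244 243 198  98 105 150 123 120 118 120
 44  72  73  73  97 159 156 157 151 126  91  75 109 126 126 114
 45  65  67  68  68  70  70  69  75  74  74  73  73  76  72  71
 51  73  70  71  72  69  66  70  70  68  65  69  68  69  72  70
```

The tray shows only steel, and soap tops fill the bay beside the divider. I'll set the tray down.

```bash
python3 -m inch '[[[1,-1,20],0],[[2,-3,50],0],[[2,-3,80],0],[[2,-3,105],0],[[2,-3,110],0]]'; python3 -m inch '[[[0,0,3],0],[[0,0,5],0],[[0,0,7],0],[[0,0,7],0]]'; python3 go.py w 516 -255 94 80.4
```

```text
time_s: 29.35
tcp_pos: [0.5159, -0.253, 0.1122]
orientation: [-0.002, 0.083, 0.997, 0.001]
force: [1.1, 1.0, -1.6]
grip_width: 0.0109
grip_force: 63.2
time_s: 29.85
tcp_pos: [0.517, -0.2548, 0.1074]
orientation: [0.0, 0.084, 0.996, -0.0]
force: [0.7, 0.4, -2.4]
grip_width: 0.0107
grip_force: 63.2
t 29.85 shift [ 1.  -0.4 13.4] turn -0.0002 tcp [ 0.517  -0.2548  0.1074] F [ 0.7  0.4 -2.4] w 10.7 gf 63.2 boxpos [  -7.9 -343.7] joints [ 0.05  0.51  0.54  1.65 -0.29  1.06  2.07]
```

```bash
python3 -m inch '[[[0,0,2],0],[[0,0,4],0],[[0,0,5],0],[[0,0,5],0]]'; python3 -m inch '[[[0,0,1.5],0],[[0,0,3],0],[[0,0,3],0]]'; python3 go.py w 516 -255 94 80.4
```

```text
time_s: 30.35
tcp_pos: [0.5168, -0.2546, 0.1019]
orientation: [-0.0, 0.084, 0.996, 0.0]
force: [-0.5, -0.4, -2.5]
grip_width: 0.0108
grip_force: 63.2
time_s: 30.72
tcp_pos: [0.5167, -0.2546, 0.0989]
orientation: [-0.0, 0.084, 0.996, 0.0]
force: [0.1, -0.6, -3.7]
grip_width: 0.0113
grip_force: 63.2
t 30.73 shift [ 0.7 -0.5  4.9] turn -0.0002 tcp [ 0.5167 -0.2546  0.0989] F [ 0.1 -0.6 -3.7] w 11.3 gf 63.2 boxpos [  -8.2 -343.6] joints [ 0.05  0.52  0.53  1.65 -0.3   1.04  2.08]
```

```bash
python3 -m inch '[[[0,0,1.5],0],[[0,0,3],0],[[0,0,4],0],[[0,0,4],0]]'; python3 -m inch '[[[0,0,1],0],[[0,0,2],0],[[0,0,2],0]]'; python3 go.py w 516 -255 94 80.4
```

```text
time_s: 31.22
tcp_pos: [0.5174, -0.2552, 0.098]
orientation: [0.001, 0.084, 0.996, 0.0]
force: [-4.4, 2.9, 11.8]
grip_width: 0.0111
grip_force: 65.5
time_s: 31.6
tcp_pos: [0.5173, -0.2552, 0.0979]
orientation: [0.001, 0.084, 0.996, 0.001]
force: [-8.4, 5.6, 21.9]
grip_width: 0.011
grip_force: 67.0
t 31.6 shift [ 1.3 -0.1  3.9] turn -0.0002 tcp [ 0.5173 -0.2552  0.0979] F [-8.4  5.6 21.9] w 11.0 gf 67.0 boxpos [  -7.6 -344.1] joints [ 0.05  0.53  0.53  1.66 -0.3   1.04  2.08]
```

```bash
python3 -m inch '[[[0,0,-4],0],[[0,0,-5],0],[[0,0,-5],0]]'; python3 -m inch '[[[0,0,0],0],[[0,0,0],0],[[0,0,0],0],[[0,0,0],0]]' 40; python3 -m inch '[[[0,0,-10],0],[[0,0,-40],0],[[0,0,-80],0],[[0,0,-130],0],[[0,0,-160],0]]'; python3 -m inch '[[[40,-40,0],0],[[80,-80,0],0],[[80,-130,0],0],[[80,-150,0],0],[[80,-150,0],0]]';python3 m.py; python3 - <<'E'
from go import *
f=grab('top')
im=f['frame'].astype(int)
for v in range(240,318,3):print(''.join('.' if im[v,u,0]-im[v,u,2]>60 or max(im[v,u])<60 else 'C' if im[v,u,0]-im[v,u,2]>12 else 'g' for u in range(350,460,2)))
g=cv2.cvtColor(f['frame'],cv2.COLOR_RGB2GRAY)
for c,rr in(((328,340),26),((284,155),26)):
    h=cv2.HoughCircles(cv2.medianBlur(g,3)[c[1]-40:c[1]+40,c[0]-40:c[0]+40],cv2.HOUGH_GRADIENT,1,100,param1=100,param2=12,minRadius=16,maxRadius=26);print(None if h is None else h[0]+[c[0]-40,c[1]-40,0])
    h0=cv2.cvtColor(cv2.imread('pics/top0.png'),cv2.COLOR_BGR2GRAY);d=cv2.absdiff(g,h0)[c[1]-26:c[1]+26,c[0]-26:c[0]+26];print('diff',d.mean())
E
python3 br.py|tail -1; python3 soap.py; python3 go.py w 516 -255 94 80.4
```

```text
time_s: 31.98
tcp_pos: [0.5172, -0.2548, 0.0982]
orientation: [0.0, 0.084, 0.996, -0.0]
force: [-0.8, 0.7, 2.6]
grip_width: 0.0108
grip_force: 64.0
time_s: 32.48
tcp_pos: [0.5168, -0.2547, 0.098]
orientation: [-0.0, 0.084, 0.996, -0.0]
force: [-1.0, -0.7, -0.3]
grip_width: 0.0401
grip_force: 0.0
time_s: 33.1
tcp_pos: [0.5176, -0.2555, 0.2619]
orientation: [0.002, 0.084, 0.996, -0.001]
force: [0.3, -1.2, 0.1]
grip_width: 0.0401
grip_force: 0.0
time_s: 33.72
tcp_pos: [0.4116, -0.3912, 0.2587]
orientation: [0.0, 0.086, 0.996, -0.001]
force: [-0.0, 0.3, 1.2]
grip_width: 0.0396
grip_force: 0.0
brass
[230 206   4   8  24] [231.3 209. ] 0.087 [0.6338 0.078  0.087 ]
[230 206   4   8  24] [231.3 209. ] 0.114 [0.6278 0.0737 0.114 ]
[202 227  11  34 233] [207.  243.4] 0.087 [0.568  0.1213 0.087 ]
[202 227  11  34 233] [207.  243.4] 0.114 [0.5638 0.1157 0.114 ]
[[0.5343 0.125  0.114 ]
 [0.5952 0.1207 0.114 ]
 [0.5937 0.1064 0.114 ]
 [0.5329 0.1109 0.114 ]] ((207.0196990966797, 243.32919311523438), (7.756231307983398, 33.35561752319336), 6.581944942474365)
[219 282   3   8  23] [220.  285.3] 0.08
[... 1907 characters left out ...]
gggC..........
........................C.CCC...C.CCCgggggggC......C...
................................CC.CCCCCCC.C...C..CCC..
.......................................................
[[327.5        340.5         20.10000038]]
diff 28.28291420118343
[[283.5 153.5  21. ]]
diff 1.9511834319526626
now [([375, 184, 27, 30, 472], [388.0, 198.4]), ([399, 228, 7, 41, 110], [402.2, 246.7])]
top [235 217  25  56 883] box@z30 [ 14. -31.] [ 23.  39. 208.]
scene [ 341  204   44   50 1216] box@z30 [-22. -17.] [ 22.  37. 181.]
t 33.98 shift [-78.7 147.3 164.3] turn 0.0029 tcp [ 0.4141 -0.3876  0.2581] F [ 0.5  1.3 -0. ] w 40.1 gf 0.0 boxpos [ -95.9 -486.9] joints [ 0.26  0.38  0.65  1.46 -0.23  1.38  2.33]
```

```bash
python3 -c "
from cell import r
print(r.close_job())"
```

```text
the job is handed in; nothing more can be done
None
```

The job is handed in at about 34 s: the cover's leading edge is at the brass line to within about 2 mm, the empty tray is back level on the vanity top, and the jar and funnel have not moved. Soap shows only in the open compartment; the third soap, partly hidden in the pile, is inferred from the tray's weight.

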